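# Refit the cover of a dosing pump

## Task

Put the loose grey cover back on the dosing pump: with the cover tilted, hook its thin tongue under the steel lip at the end of the recess, then lower the other end until the cover lies level and fully home on the ledges, and let go. Leave everything else on the bench where it is.

Things in the scene. Friction and masses are not known exactly. Their poses are not given: they have to be found in the camera images.
- cover_centre (a point): Centre of the loose cover, a grey plastic slab 120 (x) x 90 (y) x 14 mm, about 0.25 kg, lying flat on the bench with a grip rib across its top (14 mm thick along x, 70 mm long along y, 38 mm above the slab). It is in the middle, 26 mm above the underside, 26 mm below the rib's top, 12 mm above the slab's upper face. x points from the tongue end to the plain end, z up along the rib.
- cover_tongue (a point): Middle of the free edge of the cover's tongue, a thin flat strip (20 mm long, 70 mm wide, 5 mm thick) on the slab's -x end, flush with its underside; cover and tongue are 140 mm long together. The point is half-way up the tongue's thickness, 80 mm from the cover's centre along its -x. Axes as the cover's.
- pump: Fixed low grey pump case, 65 mm high; along x from -103 (lip end) to +108 mm (end with dark display and keys), y -63 to +63. Origin on the bench under the seat. In its top, over a rotor with white rollers, a recess x -83 to +63, y -49 to +49 mm, 15 mm deep from the rim to level ledges (50 mm above the bench) that carry the cover. Nothing stands above the rim.
- pump_lip (a point): Middle of the free edge of the pump's lip, at its upper face: a 3 mm steel strip level with the rim, that overhangs the recess's -x end by 13 mm (its edge is at x -70 mm of the pump), leaving a 12 mm high slot between ledge and lip for the tongue. Axes as the pump's; 65 mm above the bench.
- pump_seat (a point): Where cover_centre is, with the same axes, when the cover is seated in the middle of its play (3 mm each way along x, 4 mm along y): 76 mm above the pump's origin, 26 mm above the ledges, 11 mm above the rim. Empty air at the start, over the rotor.
- dropper_bottle: Bystander: small amber dropper bottle, 38 mm wide, 85 mm tall; origin at the centre of its underside.
- beaker: Bystander: glass beaker, 64 mm wide, 85 mm tall; origin at the centre of its underside.
- amber_bottle: Bystander: amber reagent bottle, 72 mm wide, 150 mm tall; origin at the centre of its underside.
- rubber_bulb: Bystander: red-brown rubber bulb standing on its base, 60 mm wide, 85 mm tall; origin at the centre of its underside.
- weight_case: Bystander: flat blue case, 70 x 120 x 30 mm; origin at the centre of its underside.
- flask_cup: Bystander: white mug-like measuring jug, 80 mm wide, 100 mm tall; origin at the centre of its underside.
Not all that is in view belongs to the job. What is shaped like the part that bears cover_centre but blue is not meant. What is shaped like the pump but yellow is not meant.

How it is judged:
On the way:
1. the tongue is under the lip while the cover is still tilted (x of cover_tongue in the frame of pump_seat between -0.088 and -0.0715 m and z of cover_tongue in the frame of pump_seat between -0.027 and -0.0145 m and angle between the z axis of cover_centre and the z axis of pump_seat, either way round above 0.04 rad), for 0.05 s.
At the end, for the whole second after the job is handed in: The cover lies at rest in the recess: tongue at least 4 mm under the lip, its centre within 4 mm of the seated height and 8 mm sideways, level within 2 degrees (x of cover_tongue in the frame of pump_seat between -0.088 and -0.074 m and z of cover_tongue in the frame of pump_seat below -0.0195 m and z of cover_centre in the frame of pump_seat between -0.004 and 0.004 m and y of cover_centre in the frame of pump_seat between -0.008 and 0.008 m and angle between the z axis of cover_centre and the z axis of pump_seat, either way round below 0.035 rad and linear speed of cover below 0.02 m/s); the robot touches nothing.
It fails at once if a bystander is moved by more than 40 mm (distance of any of dropper_bottle, beaker, amber_bottle, rubber_bulb, weight_case, flask_cup from where it was at the start of the episode above 0.04 m).
It also fails if it takes over 42 s, if anything falls off the work surface, if the arm or the gripper's body presses on something with over 40 N, if the wrist force passes 120 N, or if a joint passes its speed limit or range.

## Robot

A 7-joint arm with a two-finger parallel gripper is mounted at the origin on the work surface. World frame = base frame: x ahead of the robot, y to its left, z up, the work surface at z = 0. Lengths are in m, angles in rad, forces in N, time in s.
With the tool pointing down it reaches from about 0.425 to 0.925 m from the base axis. Payload 6.8 kg.
Tool frame: the origin (TCP) lies midway between the tips of the shut fingers; the grasp point (between the pads) lies bot.pinch_z behind it (bot.pinch_z is the distance from the TCP to the grasp point, in m); z points along the fingers, y is the line along which they close (so a half turn about z gives the same grasp; the last joint's range is limited). The gripper opens to 85 mm and grips with 20 to 120 N. Pads are 22 mm wide; open, the fingers measure 114 mm over their backs; the gripper's body (76 mm by 85 mm) begins 54 mm behind the grasp point. The pads swing forward as they close: fully open they stand 13 mm farther back than shut.
Start: joints at [-1.331, 0.477, 0.022, 1.555, -0.011, 1.109, -0.083], TCP at [0.23, 0.635, 0.231] pointing down, gripper open.
Joint ranges: [-2.96, 2.96], [-0.34, 2.1], [-1.41, 1.46], [0.24, 2.44], [-1.37, 4.51], [0.17, 1.92], [-2.96, 2.96]. Speed limits (rad/s): [2.39, 2.39, 3.14, 3.14, 3.14, 3.14, 3.14].

## Interface

Orientations are given as a rotation vector (axis times angle).
In Python, from plant import telemetry, grab_frame, camera_info, hand_in, bot gives the robot as it stands.
- The arm moves only by the tool servo_tool, never from a script. Its argument "motion" is a list that holds one entry, the list of rows, each a list of 7 numbers: the gripper command: -1 is shut, 1 is fully open, values between are in proportion, then the shift along the tool's x, y, z normalised to -1 to 1, where 1 is 0.3 m, then the turn, a rotation vector about the tool's x, y, z normalised to -1 to 1, where 1 is 360 degrees. In form: [[[fingers, dx, dy, dz, rx, ry, rz], ...]]. A call has exactly 10 rows; each row is the pose to reach, as a shift and turn from the pose commanded when the call began, along the tool's axes at that moment, turning the shorter way round; what a row does not reach only later rows make up. A row lasts 1/10 s, in which the tool goes at most 50 mm and 8.59 degrees, less where a joint would pass 70% of its speed; a pose out of reach is approached as far as the arm can. A call with a number of a shift or a turn outside -1 to 1 is refused whole. A call with a gripper value outside its range is refused whole. The fingers move at their own pace and stop on an object; "newtons" is the grip in N (left out, the last holds). Time passes only in rows, so rows that repeat a pose let the fingers close, or fill a call up. It gives the time, the measured TCP pose, the force, the opening and the grip force at its end, in the units of the state.
- telemetry.get_state(): the state, without advancing time (a new reading comes with each control period).
- grab_frame(name): name is "side" or "top" or "wrist"; returns the picture (480x640x3 uint8, blue, green, red); there is no depth.
- camera_info(name): a dict with "intrinsics" (3x3 intrinsics, pixels), "pose" (4x4, takes a point from camera to world coordinates); the wrist camera has in their place "tool_from_camera" (4x4, takes a point from camera to tool coordinates, whose origin is the TCP and whose axes are the flange's). Camera axes: x right, y up, looking along -z (the intrinsics and any distortion apply to the point x, -y, -z); pixel columns grow to the right and rows downward; lengths in m; the calibration is good to about 2 mm. A picture is of the moment at which its call begins: read the wrist's pose just before it. camera_info takes no time and is no camera call.
- hand_in(): hands the job in; it is judged then, once.
The state is a dict: "time": time; "joint_pos": joint angles; "joint_velocities": joint speeds; "tau": joint torques, N m; "eef_pos": TCP position; "ee_rot": TCP orientation; "contact_force": force on the tool from outside, world axes, zero at the start; "moment": the same for the moment, N m; "grip_width": finger opening in m; "grip_force": force on a finger pad.
Only numpy, scipy, OpenCV 4.12 (cv2) and the standard library are available. Lean on these libraries where they do the work, as an engineer would, in place of code of your own. Each camera call takes 0.05 s, during which the arm holds its last target. There are 200 camera calls.

## Working session

There is one attempt and no reset: what is moved stays moved. The work goes in short steps, Python scripts to look and compute and a tool call to move; the robot and the scene stay as the last step left them, time stands still between calls to the robot, and variables do not carry over. Pictures are saved under pics/ and viewed, at most 10 in all, crops included, and the job is handed in when it is done.

Besides the shell and the picture viewer there is one more tool, called as name([rows], argument=value, ...), one row to a line, values as JSON. servo_tool: Moves the arm, as the interface text tells. Its arguments: {"type":"object","properties":{"motion":{"type":"array"},"newtons":{"type":"number"}},"required":["motion"]}

```bash
mkdir -p pics; python3 - <<'E'
from plant import *
import cv2,numpy as np
s=telemetry.get_state();print(s);print(bot.pinch_z)
for n in("side","top"):
    cv2.imwrite(f"pics/{n}0.png",grab_frame(n));c=camera_info(n);print(n,c)
print(camera_info("wrist"))
E
```

```text
{'time': 0.0, 'joint_pos': array([-1.33112284,  0.47783317,  0.02234304,  1.55646675, -0.01150555,
        1.10929443, -0.08309424]), 'joint_velocities': array([ 4.04131578e-04, -1.60414608e-04,  8.76844800e-04,  1.29126519e-03,
       -7.95413007e-04,  9.43048475e-04, -9.97584143e-05]), 'tau': array([ 1.16144010e-04, -5.96462059e+01,  1.60752151e+00, -2.81177258e+01,
        1.23855638e-02,  9.72627924e-03, -2.04780619e-06]), 'eef_pos': array([0.22985409, 0.63401956, 0.23029715]), 'ee_rot': array([-5.43466042e-01, -3.09403600e+00,  2.92783216e-03]), 'contact_force': array([ 0.47500318,  0.76374761, -0.55688669]), 'moment': array([-0.03260859, -0.03736186, -0.0448072 ]), 'grip_force': 0.0, 'grip_width': 0.08545199394725052}
0.0187
side {'intrinsics': array([[567.69213786,   0.        , 316.10509471],
       [  0.        , 567.69213786, 245.28439066],
       [  0.        ,   0.        ,   1.        ]]), 'pose': array([[ 0.97833799,  0.12323887, -0.16633386,  0.28919048],
       [-0.20634725,  0.51611241, -0.83129344, -1.09955766],
       [-0.0166007 ,  0.84760849,  0.53036238,  0.7965
[... 329 characters left out ...]
796, -0.00196503, -0.00449636, -0.00241061],
       [-0.00470996,  0.12731334,  0.99185136,  1.07020911],
       [ 0.        ,  0.        ,  0.        ,  1.        ]])}
{'intrinsics': array([[348.04860487,   0.        , 322.40542688],
       [  0.        , 348.04860487, 239.90794381],
       [  0.        ,   0.        ,   1.        ]]), 'tool_from_camera': array([[ 3.51384367e-05,  9.66038726e-01,  2.58397328e-01,
         6.49955197e-02],
       [ 9.99999989e-01, -7.03232688e-05,  1.26923002e-04,
        -1.41063320e-03],
       [ 1.40783880e-04,  2.58397321e-01, -9.66038718e-01,
        -1.42127688e-01],
       [ 0.00000000e+00,  0.00000000e+00,  0.00000000e+00,
         1.00000000e+00]])}
```

View pics/top0.png

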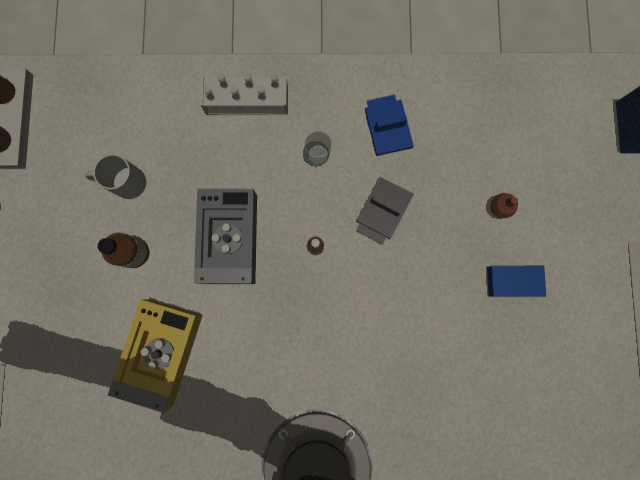

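View pics/side0.png

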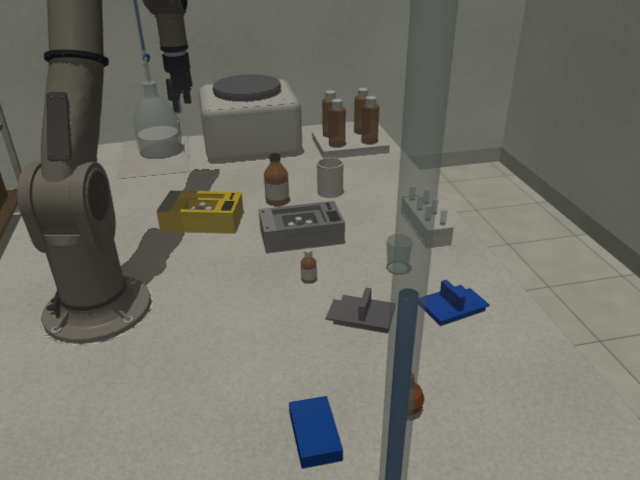

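The top view shows the grey pump at about (225,236) with its lip end at the bottom (row 275). The grey cover is at about (385,208) with its tongue at the lower left (370,237). The side view confirms this: the cover is at (362,312) and the dropper bottle stands between the two.

```bash
python3 - <<'E'
import cv2
im=cv2.imread("pics/top0.png")[170:290,185:425]
cv2.imwrite("pics/crop.png",cv2.convertScaleAbs(cv2.resize(im,(800,400),interpolation=cv2.INTER_CUBIC),alpha=1.5,beta=10))
E
cat > h.py <<'E'
import numpy as np,cv2
from plant import *
from scipy.spatial.transform import Rotation as R
def pose(n,s=None):
    c=camera_info(n)
    if n!="wrist":return c["intrinsics"],c["pose"]
    T=np.eye(4);T[:3,:3]=R.from_rotvec(s["ee_rot"]).as_matrix();T[:3,3]=s["eef_pos"]
    return c["intrinsics"],T@c["tool_from_camera"]
def unproj(K,P,uv,z):
    uv=np.atleast_2d(uv).astype(float)
    d=np.c_[(uv[:,0]-K[0,2])/K[0,0],-(uv[:,1]-K[1,2])/K[1,1],-np.ones(len(uv))]@P[:3,:3].T
    return P[:3,3]+d*((z-P[2,3])/d[:,2])[:,None]
def proj(K,P,X):
    c=(np.asarray(X)-P[:3,3])@P[:3,:3]
    return np.c_[K[0,2]+K[0,0]*c[:,0]/-c[:,2],K[1,2]-K[1,1]*c[:,1]/-c[:,2]]
E
```

```text
(no output)
```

View pics/crop.png

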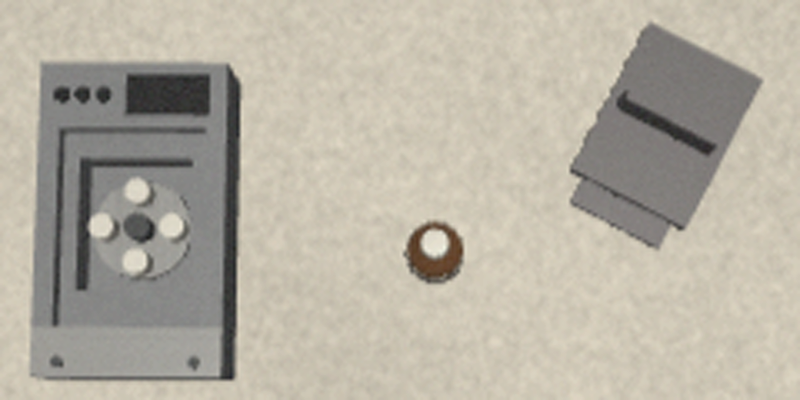

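The crop shows the pump's rim corners at (42,63), (228,64), (220,378) and (30,377). The cover's slab corners are at (652,23), (762,80), (683,229) and (571,171), and its tongue edge runs from (571,203) to (658,248).

```bash
python3 - <<'E'
from h import *
K,P=pose("top")
def fit(px,X,z):
    uv=np.array(px)/ (10/3)+[185,170]-.35; W=unproj(K,P,uv,z)[:,:2]; X=np.array(X,float)
    mx,mw=X.mean(0),W.mean(0); A=(X-mx)[:,0]+1j*(X-mx)[:,1]; B=(W-mw)[:,0]+1j*(W-mw)[:,1]
    s=(A.conj()*B).sum()/(abs(A)**2).sum(); a=np.angle(s); r=np.array([[np.cos(a),-np.sin(a)],[np.sin(a),np.cos(a)]])
    o=mw-r@mx; print("origin",o,"yaw",a,"scale",abs(s),"res\n",(W-(X@r.T+o)).round(4)); return o,a
# pump: +x up image, +y left
po,pa=fit([(42,63),(228,64),(220,378),(30,377)],[(.108,.063),(.108,-.063),(-.103,-.063),(-.103,.063)],.065)
co,ca=fit([(652,23),(762,80),(683,229),(571,171)],[(.06,.045),(.06,-.045),(-.06,-.045),(-.06,.045)],.014)
W=unproj(K,P,np.array([(571,203),(658,248)])/(10/3)+[185,170]-.35,.005);print("tongue",W.mean(0), co-.08*np.array([np.cos(ca),np.sin(ca)]))
print(np.hypot(*po),np.hypot(*co))
s=telemetry.get_state();print(R.from_rotvec(s["ee_rot"]).as_matrix().round(3))
b=unproj(K,P,np.array([(435,240)])/(10/3)+[185,170],.08);print("dropper",b)
E
```

```text
origin [0.50564412 0.20562626] yaw -0.007419027945035649 scale 0.9964177318791919 res
 [[-0.0002 -0.0003]
 [-0.0003  0.0003]
 [ 0.0003  0.0006]
 [ 0.0002 -0.0006]]
origin [ 0.58056092 -0.15984448] yaw -0.499121205157494 scale 0.9948931083801679 res
 [[-0.0005 -0.0016]
 [ 0.0011  0.0007]
 [ 0.0007  0.0012]
 [-0.0013 -0.0003]]
tongue [ 0.51080607 -0.12272074  0.005     ] [ 0.51032063 -0.12155215]
0.5458554154188652 0.6021637935819618
[[-0.94   0.341 -0.   ]
 [ 0.341  0.94  -0.002]
 [-0.    -0.002 -1.   ]]
dropper [[0.49067411 0.00217377 0.08      ]]
```

servo_tool([
  [[1, -0.12, -0.12, 0, 0, 0, 0.014], [1, -0.24, -0.24, 0, 0, 0, 0.028], [1, -0.36, -0.36, 0, 0, 0, 0.042], [1, -0.48, -0.48, 0, 0, 0, 0.056], [1, -0.6, -0.6, 0, 0, 0, 0.07], [1, -0.7, -0.7, 0, 0, 0, 0.084], [1, -0.8, -0.8, 0, 0, 0, 0.098], [1, -0.9, -0.9, 0, 0, 0, 0.112], [1, -1, -1, 0, 0, 0, 0.125], [1, -1, -1, 0, 0, 0, 0.137]],
], newtons=80)

```text
time: 1.1
eef_pos: [0.4121, 0.2441, 0.2312]
ee_rot: [1.8, 2.573, -0.002]
contact_force: [0.0, 0.5, -0.2]
grip_width: 0.0855
grip_force: 0.0
```

```bash
cat >> h.py <<'E'
def tgt(pos,rot,s=None):
    s=s or telemetry.get_state(); r0=R.from_rotvec(s["ee_rot"])
    d=r0.inv().apply(np.array(pos)-s["eef_pos"])/.3; w=(r0.inv()*rot).as_rotvec()/(2*np.pi)
    print("->",d.round(4),w.round(4))
def down(a,tilt=0): # tool y heading a, z down; tilt raises +y(heading) end
    y=np.array([np.cos(a),np.sin(a),0]);z=np.array([0,0,-1.]);x=np.cross(y,z)
    return R.from_matrix(np.c_[x,y,z])*R.from_rotvec([-tilt,0,0])
E
python3 - <<'E'
from h import *
s=telemetry.get_state();cv2.imwrite("pics/w1.png",grab_frame("wrist"));np.save("w1.npy",{k:s[k] for k in("eef_pos","ee_rot")},allow_pickle=True)
tgt([.5806,-.1598,.2],down(-.499))
m=down(0,.2).as_matrix();print(m.round(2))
E
```

```text
-> [-1.4681  0.0671  0.1048] [-0.00e+00  1.00e-04  1.35e-01]
[[ 0.    0.98  0.2 ]
 [ 1.    0.    0.  ]
 [ 0.    0.2  -0.98]]
```

View pics/w1.png

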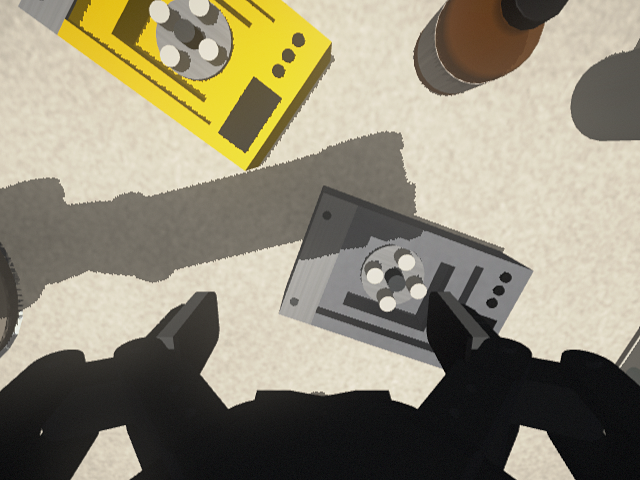

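The wrist view shows the pump's rim corners at (325,186), (279,313) and (533,270). I'll check those against the top-view fit later.

servo_tool([
  [[1, -0.12, 0, 0, 0, 0, 0.015], [1, -0.24, 0.01, 0, 0, 0, 0.03], [1, -0.36, 0.02, 0, 0, 0, 0.045], [1, -0.48, 0.03, 0, 0, 0, 0.06], [1, -0.6, 0.03, 0, 0, 0, 0.075], [1, -0.7, 0.04, 0, 0, 0, 0.09], [1, -0.8, 0.04, 0, 0, 0, 0.105], [1, -0.9, 0.05, 0, 0, 0, 0.12], [1, -1, 0.06, 0, 0, 0, 0.135], [1, -1, 0.067, 0, 0, 0, 0.135]],
])

```text
time: 2.15
eef_pos: [0.5359, -0.0266, 0.2313]
ee_rot: [2.693, 1.613, -0.001]
contact_force: [0.2, -0.6, -0.4]
grip_width: 0.0851
grip_force: 0.0
```

```bash
python3 - <<'E'
from h import *
s=np.load("w1.npy",allow_pickle=True).item();K,P=pose("wrist",s)
W=unproj(K,P,[(325,186),(279,313),(533,270)],.065);print(W)
a=-.0074;r=np.array([[np.cos(a),-np.sin(a)],[np.sin(a),np.cos(a)]])
X=np.array([(-.103,.063),(-.103,-.063),(.108,.063)]);print(X@r.T+[.5056,.2056]);
print(telemetry.get_state()["eef_pos"]); tgt([.5806,-.1598,.2],down(-.499))
E
```

```text
[[0.40422666 0.27339519 0.065     ]
 [0.40450337 0.14286136 0.065     ]
 [0.61473791 0.26671654 0.065     ]]
[[0.40306902 0.26936047]
 [0.40213662 0.14336392]
 [0.61406324 0.26779908]]
[ 0.535895   -0.02655918  0.23133718]
-> [-0.3211  0.3408  0.1055] [0.0003 0.0002 0.0012]
```

servo_tool([
  [[1, -0.1, 0.08, 0.02, 0, 0, 0], [1, -0.2, 0.16, 0.04, 0, 0, 0], [1, -0.3, 0.24, 0.06, 0, 0, 0], [1, -0.4, 0.3, 0.08, 0, 0, 0], [1, -0.5, 0.34, 0.1, 0, 0, 0], [1, -0.57, 0.34, 0.1, 0, 0, 0.001], [1, -0.57, 0.34, 0.1, 0, 0, 0.001], [1, -0.57, 0.34, 0.1, 0, 0, 0.001], [1, -0.57, 0.34, 0.1, 0, 0, 0.001], [1, -0.57, 0.34, 0.1, 0, 0, 0.001]],
])

```text
time: 3.15
eef_pos: [0.546, -0.22, 0.2014]
ee_rot: [-2.693, -1.617, -0.001]
contact_force: [-0.0, 0.2, 0.1]
grip_width: 0.0852
grip_force: 0.0
```

```bash
python3 - <<'E'
from h import *
s=telemetry.get_state();f=grab_frame("wrist");K,P=pose("wrist",s)
np.save("w2.npy",{k:s[k] for k in("eef_pos","ee_rot")},allow_pickle=True)
cv2.imwrite("pics/w2raw.png",f)
a=-.499;r=np.array([[np.cos(a),-np.sin(a)],[np.sin(a),np.cos(a)]])
def w(x,y,z):return np.r_[r@[x,y]+[.5806,-.1598],z]
for q in (.014,[(.06,.045),(.06,-.045),(-.06,-.045),(-.06,.045)]),(.052,[(.007,.035),(.007,-.035),(-.007,-.035),(-.007,.035)]):
    p=proj(K,P,[w(*c,q[0]) for c in q[1]]);print(p.round(1));cv2.polylines(f,[p.round().astype(int)],1,(0,255,0),1)
cv2.imwrite("pics/w2.png",f)
E
```

```text
[[393.3  88.2]
 [387.4 190.9]
 [260.3 189.7]
 [256.6  86.7]]
[[334.2  93.3]
 [332.7 183.8]
 [315.8 183.6]
 [316.3  93.1]]
```

View pics/w2.png

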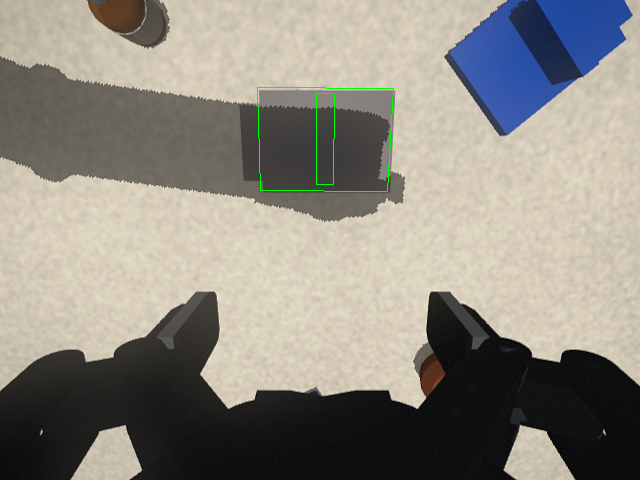

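The predicted outline matches the cover's slab in the wrist view within about 2 px: corners (257,87), (393,88), (387,191) and (260,190). Now I'll move in and grasp it.

servo_tool([
  [[1, 0.12, 0.005, 0.05, 0, 0, 0], [1, 0.231, 0.005, 0.12, 0, 0, 0], [1, 0.231, 0.005, 0.24, 0, 0, 0], [1, 0.231, 0.005, 0.36, 0, 0, 0], [1, 0.231, 0.005, 0.46, 0, 0, 0], [1, 0.231, 0.005, 0.53, 0, 0, 0], [1, 0.231, 0.005, 0.575, 0, 0, 0], [1, 0.231, 0.005, 0.595, 0, 0, 0], [1, 0.231, 0.005, 0.601, 0, 0, 0], [1, 0.231, 0.005, 0.601, 0, 0, 0]],
])

```text
time: 4.2
eef_pos: [0.58, -0.1617, 0.0217]
ee_rot: [2.695, 1.613, 0.002]
contact_force: [-0.1, -0.3, 1.3]
grip_width: 0.0856
grip_force: 0.0
```

servo_tool([
  [[0.3, 0, 0, 0, 0, 0, 0], [-0.2, 0, 0, 0, 0, 0, 0], [-0.5, 0, 0, 0, 0, 0, 0], [-1, 0, 0, 0, 0, 0, 0], [-1, 0, 0, 0, 0, 0, 0], [-1, 0, 0, 0, 0, 0, 0], [-1, 0, 0, 0, 0, 0, 0], [-1, 0, 0, 0, 0, 0, 0], [-1, 0, 0, 0, 0, 0, 0], [-1, 0, 0, 0, 0, 0, 0]],
], newtons=80)

```text
time: 5.2
eef_pos: [0.5797, -0.1617, 0.0214]
ee_rot: [2.695, 1.613, 0.001]
contact_force: [-1.3, -0.3, 5.3]
grip_width: 0.013
grip_force: 78.8
```

servo_tool([
  [[-1, 0, 0, -0.03, 0, 0, 0], [-1, 0, 0, -0.1, 0, 0, 0], [-1, 0, 0, -0.2, 0, 0, 0], [-1, 0, 0, -0.3, 0, 0, 0], [-1, 0, 0, -0.4, 0, 0, 0], [-1, 0, 0, -0.5, 0, 0, 0], [-1, 0, 0, -0.58, 0, 0, 0], [-1, 0, 0, -0.6, 0, 0, 0], [-1, 0, 0, -0.6, 0, 0, 0], [-1, 0, 0, -0.6, 0, 0, 0]],
])

```text
time: 6.2
eef_pos: [0.5784, -0.1611, 0.1995]
ee_rot: [-2.694, -1.613, 0.003]
contact_force: [-0.0, 0.2, -3.9]
grip_width: 0.0132
grip_force: 78.2
```

```bash
python3 - <<'E'
from h import *
a=-.0074;r=np.array([[np.cos(a),-np.sin(a)],[np.sin(a),np.cos(a)]])
# aim: TCP such that pump is ahead (tool +x = world +y) : stand 0.11 south of the pump
tgt([.5056,.06,.2014],down(-.0074))
s=np.load("w1.npy",allow_pickle=True).item();K,P=pose("wrist",s)
im=cv2.imread("pics/w1.png")
X=[(-.103,.063),(-.103,-.063),(.108,-.063),(.108,.063),(-.070,.049),(-.070,-.049)]
p=proj(K,P,[np.r_[r@x+[.5056,.2056],.065] for x in X]);print(p.round(1))
cv2.polylines(im,[p[:4].round().astype(int)],1,(0,255,0),1);cv2.line(im,*[tuple(map(int,q.round())) for q in p[4:]],(0,0,255),1)
cv2.imwrite("pics/w1o.png",cv2.resize(im[160:400,260:560],(750,600),interpolation=cv2.INTER_CUBIC))
E
```

```text
-> [ 0.5349 -0.562  -0.0052] [-0.0004  0.     -0.0772]
[[322.2 189.9]
 [276.8 311.8]
 [471.9 377.4]
 [532.9 268.7]
 [351.1 217.3]
 [313.7 310.3]]
```

View pics/w1o.png

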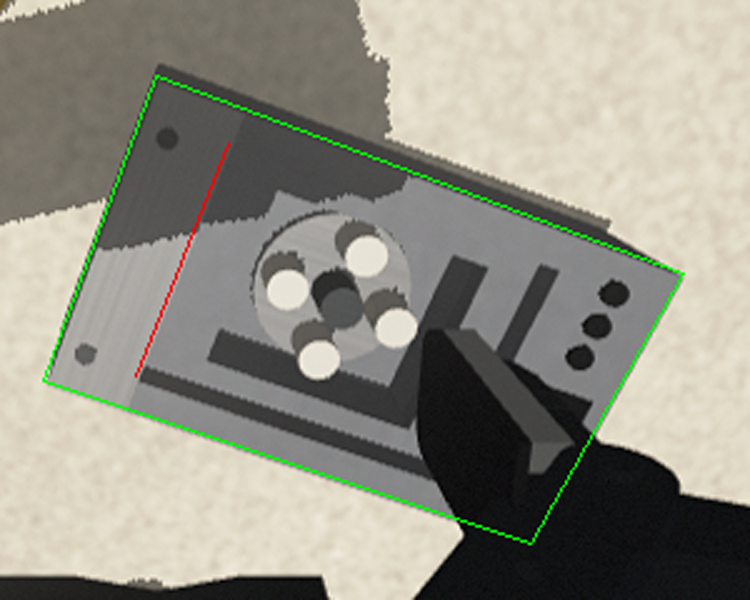

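The overlay matches the pump's rim and lip edge within about 1 px, so the top-view fit holds.

```bash
cat >> h.py <<'E'
PA=-.0074;PO=np.array([.5056,.2056,.076]);TG=np.array([.002,-.08,.0189])
def hook(x,z,t,y=0,s=None):
    rot=down(PA,t); w=PO+R.from_rotvec([0,0,PA]).apply([x,y,z]); p=w-rot.apply(TG); print("tcp",p.round(4)); tgt(p,rot,s)
def where(s=None):
    s=s or telemetry.get_state(); r=R.from_rotvec(s["ee_rot"]); w=s["eef_pos"]+r.apply(TG)
    print("tongue in seat",R.from_rotvec([0,0,-PA]).apply(w-PO).round(4),"tooly",r.as_matrix()[:,1].round(4),"F",s["contact_force"].round(1))
E
python3 - <<'E'
from h import *
hook(-.062,.05,.21)
E
```

```text
tcp [0.5179 0.2035 0.1612]
-> [ 0.9759 -0.7517  0.1291] [-0.0331  0.0081 -0.0769]
```

servo_tool([
  [[-1, 0.08, -0.06, 0, 0, 0, -0.006], [-1, 0.2, -0.15, 0, 0, 0, -0.015], [-1, 0.32, -0.25, 0, 0, 0, -0.025], [-1, 0.44, -0.34, 0.02, -0.005, 0.001, -0.035], [-1, 0.56, -0.43, 0.04, -0.01, 0.002, -0.045], [-1, 0.68, -0.52, 0.07, -0.017, 0.004, -0.055], [-1, 0.8, -0.61, 0.1, -0.024, 0.006, -0.065], [-1, 0.91, -0.7, 0.12, -0.03, 0.007, -0.073], [-1, 0.976, -0.752, 0.129, -0.033, 0.008, -0.077], [-1, 0.976, -0.752, 0.129, -0.033, 0.008, -0.077]],
])

```text
time: 7.2
eef_pos: [0.5157, 0.2075, 0.1599]
ee_rot: [2.109, 2.113, 0.218]
contact_force: [-0.4, -0.2, -1.0]
grip_width: 0.0125
grip_force: 78.3
```

```bash
python3 - <<'E'
from h import *
where();hook(-.062,.05,.21)
f=grab_frame("side");s=telemetry.get_state();K,P=pose("side")
r=R.from_rotvec(s["ee_rot"]);L=lambda x,y,z:s["eef_pos"]+r.apply([.002+y,x,-.0046-z])  # cover coords -> world
q=np.array([L(*c) for c in [(-.06,-.045,-.026),(.06,-.045,-.026),(.06,-.045,-.012),(-.06,-.045,-.012)]])
p=proj(K,P,q);t=proj(K,P,[L(-.08,-.035,-.026),L(-.06,-.035,-.026)])
a=proj(K,P,[PO+R.from_rotvec([0,0,PA]).apply(v) for v in [(-.103,-.063,-.011),(.108,-.063,-.011),(.108,.063,-.011),(-.103,.063,-.011)]])
g=cv2.resize(f[150:270,240:400],(800,600),interpolation=cv2.INTER_CUBIC);S=lambda p:((p+.5-[240,150])*5).round().astype(int)
for poly in(p,a):cv2.polylines(g,[S(poly)],1,(0,255,0),1)
cv2.polylines(g,[S(t)],0,(0,0,255),1);cv2.imwrite("pics/s1.png",g)
E
```

```text
tongue in seat [-0.0643  0.0032  0.0489] tooly [0.9785 0.0022 0.2062] F [-0.4 -0.2 -1. ]
tcp [0.5179 0.2035 0.1612]
-> [-0.0135  0.0079 -0.0027] [-0.0004  0.0001  0.0015]
```

View pics/s1.png

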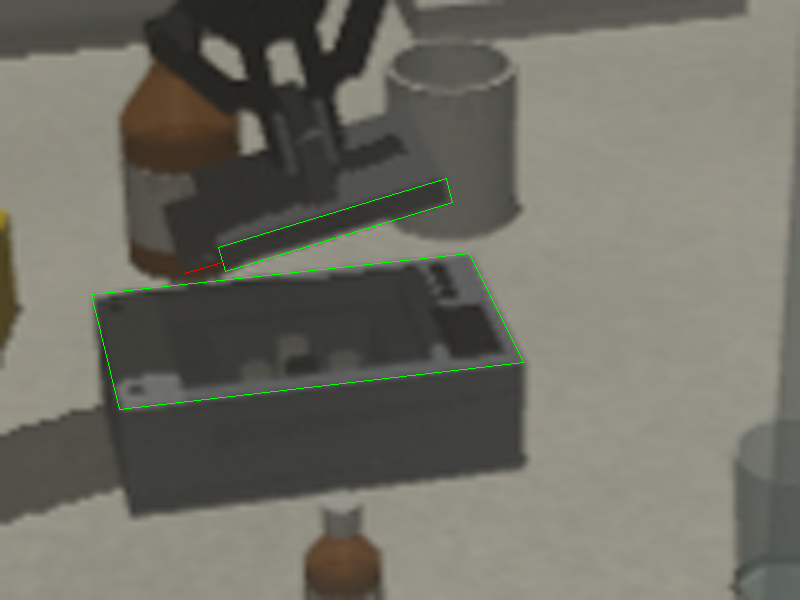

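The side view shows the cover held tilted above the recess. The near slab edge runs from (220,250) to (450,185) in the crop, as predicted, with the tongue over the lip end.

```bash
python3 - <<'E'
from h import *
where();hook(-.060,0.0,.21)
E
```

```text
tongue in seat [-0.0632  0.0008  0.0493] tooly [ 0.9784 -0.0015  0.2066] F [-0.  -0.4 -2. ]
tcp [0.5199 0.2035 0.1112]
-> [-0.0039 -0.0237  0.1626] [-0.0003  0.0003  0.0009]
```

It was only lag, since the pose has now settled. Next I'll descend to just above the rim.

servo_tool([
  [[-1, 0, 0, 0.02, 0, 0, 0], [-1, 0, -0.01, 0.05, 0, 0, 0], [-1, 0, -0.01, 0.08, 0, 0, 0], [-1, -0.002, -0.02, 0.11, 0, 0, 0], [-1, -0.002, -0.023, 0.14, 0, 0, 0], [-1, -0.002, -0.023, 0.16, 0, 0, 0], [-1, -0.002, -0.023, 0.162, 0, 0, 0.0005], [-1, -0.002, -0.023, 0.162, 0, 0, 0.0005], [-1, -0.002, -0.023, 0.162, 0, 0, 0.0005], [-1, -0.002, -0.023, 0.162, 0, 0, 0.0005]],
])

```text
time: 8.25
eef_pos: [0.5226, 0.2026, 0.1138]
ee_rot: [2.12, 2.099, 0.224]
contact_force: [0.0, 0.8, -1.2]
grip_width: 0.0127
grip_force: 78.3
```

```bash
python3 - <<'E'
from h import *
where();hook(-.062,-.0215,.21)
E
```

```text
tongue in seat [-0.0572 -0.0007  0.0025] tooly [ 0.9776 -0.0096  0.2104] F [ 0.   0.8 -1.2]
tcp [0.5179 0.2035 0.0897]
-> [ 0.0027 -0.0324  0.0752] [ 0.0003  0.     -0.0004]
```

servo_tool([
  [[-1, 0, -0.006, 0.015, 0, 0, 0], [-1, 0.001, -0.013, 0.03, 0, 0, 0], [-1, 0.001, -0.02, 0.045, 0, 0, 0], [-1, 0.002, -0.026, 0.06, 0, 0, 0], [-1, 0.002, -0.032, 0.075, 0, 0, 0], [-1, 0.002, -0.032, 0.075, 0, 0, 0], [-1, 0.002, -0.032, 0.075, 0, 0, 0], [-1, 0.002, -0.032, 0.075, 0, 0, 0], [-1, 0.002, -0.032, 0.075, 0, 0, 0], [-1, 0.002, -0.032, 0.075, 0, 0, 0]],
])

```text
time: 9.25
eef_pos: [0.5178, 0.2031, 0.0895]
ee_rot: [2.12, 2.099, 0.223]
contact_force: [-0.3, 0.6, -1.9]
grip_width: 0.013
grip_force: 78.3
```

```bash
python3 - <<'E'
from h import *
where();grab_frame("top");where();hook(-.0795,-.0215,.21);hook(-.062,-.0215,.21)
E
```

```text
tongue in seat [-0.062  -0.0002 -0.0218] tooly [ 0.9777 -0.0097  0.21  ] F [-0.3  0.6 -1.9]
tongue in seat [-0.062  -0.0002 -0.0218] tooly [ 0.9777 -0.0096  0.21  ] F [ 0.8  0.8 -3. ]
tcp [0.5004 0.2036 0.0897]
-> [ 0.0012 -0.0567 -0.0128] [ 0.0002  0.0001 -0.0004]
tcp [0.5179 0.2035 0.0897]
-> [ 0.0013  0.0003 -0.0005] [ 0.0002  0.0001 -0.0004]
```

It's in the recess with no contact. Now I'll slide the tongue under the lip.

servo_tool([
  [[-1, 0, -0.008, -0.002, 0, 0, 0], [-1, 0, -0.016, -0.004, 0, 0, 0], [-1, 0, -0.024, -0.005, 0, 0, 0], [-1, 0, -0.032, -0.007, 0, 0, 0], [-1, 0, -0.04, -0.009, 0, 0, 0], [-1, 0.001, -0.048, -0.011, 0, 0, 0], [-1, 0.001, -0.056, -0.013, 0, 0, 0], [-1, 0.001, -0.056, -0.013, 0, 0, 0], [-1, 0.001, -0.056, -0.013, 0, 0, 0], [-1, 0.001, -0.056, -0.013, 0, 0, 0]],
])

```text
time: 10.3
eef_pos: [0.5006, 0.2035, 0.0896]
ee_rot: [2.12, 2.099, 0.222]
contact_force: [-0.2, -0.3, -1.7]
grip_width: 0.0127
grip_force: 78.3
```

```bash
python3 - <<'E'
from h import *
where();s=telemetry.get_state()
for t in(.15,.1,.05,.0):hook(-.0795,-.0222,t,s=s)
f=grab_frame("side");cv2.imwrite("pics/s2.png",cv2.resize(f[150:270,240:400],(800,600),interpolation=cv2.INTER_CUBIC))
E
```

```text
tongue in seat [-0.0792  0.0001 -0.0216] tooly [ 0.9777 -0.0097  0.2099] F [-0.2 -0.3 -1.7]
tcp [0.5024 0.2036 0.0844]
-> [0.0004 0.0021 0.0182] [ 0.0098  0.0001 -0.0004]
tcp [0.5038 0.2036 0.0806]
-> [0.0004 0.0041 0.0317] [ 0.0177  0.0001 -0.0004]
tcp [0.505  0.2036 0.0767]
-> [0.0005 0.0054 0.0454] [ 0.0257  0.0001 -0.0004]
tcp [0.5061 0.2036 0.0727]
-> [0.0005 0.0061 0.0591] [ 0.0336  0.0001 -0.0004]
```

View pics/s2.png

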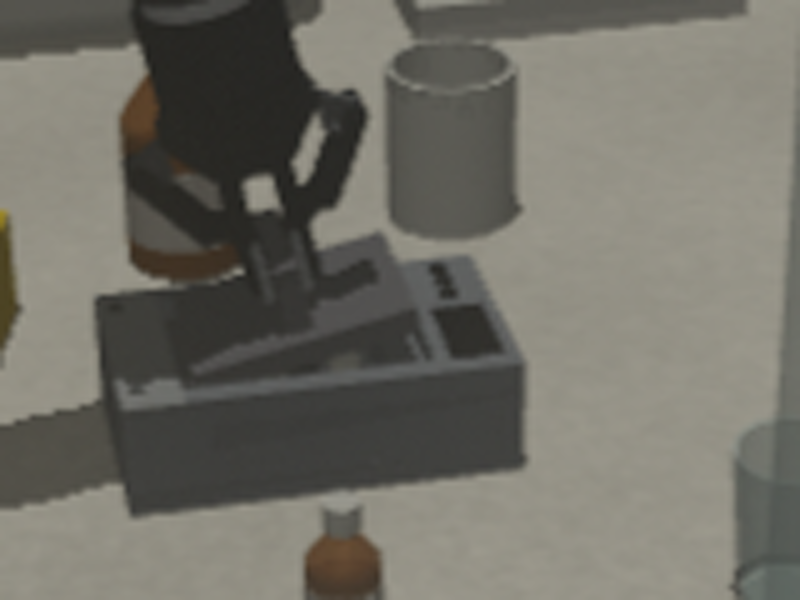

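The side view shows the tongue end under the lip at about (190,370) and the plain end still raised at (415,290). Now I'll lower the plain end about the tongue.

servo_tool([
  [[-1, 0, 0.001, 0.009, 0.005, 0, 0], [-1, 0, 0.002, 0.018, 0.01, 0, 0], [-1, 0, 0.003, 0.025, 0.014, 0, 0], [-1, 0, 0.004, 0.032, 0.018, 0, 0], [-1, 0, 0.0047, 0.039, 0.022, 0, 0], [-1, 0, 0.0054, 0.0454, 0.0257, 0, 0], [-1, 0, 0.0058, 0.051, 0.029, 0, 0], [-1, 0, 0.006, 0.055, 0.0315, 0, 0], [-1, 0, 0.006, 0.0575, 0.0328, 0, 0], [-1, 0, 0.006, 0.0575, 0.0328, 0, 0]],
])

```text
time: 11.35
eef_pos: [0.506, 0.2033, 0.073]
ee_rot: [2.23, 2.207, 0.005]
contact_force: [-0.3, 0.1, -2.2]
grip_width: 0.0131
grip_force: 78.3
```

```bash
python3 - <<'E'
from h import *
where();hook(-.0795,-.0235,0)
E
```

```text
tongue in seat [-0.0795 -0.     -0.0223] tooly [ 0.9999 -0.0101  0.0048] F [-0.3  0.1 -2.2]
tcp [0.5061 0.2036 0.0714]
-> [0.0008 0.0004 0.0052] [ 0.0008  0.0001 -0.0004]
```

servo_tool([
  [[-1, 0, 0, 0.001, 0.0002, 0, 0], [-1, 0, 0, 0.002, 0.0004, 0, 0], [-1, 0, 0, 0.003, 0.0006, 0, 0], [-1, 0, 0, 0.004, 0.0008, 0, 0], [-1, 0, 0, 0.005, 0.0008, 0, 0], [-1, 0, 0, 0.006, 0.0008, 0, 0], [-1, 0, 0, 0.007, 0.0008, 0, 0], [-1, 0, 0, 0.007, 0.0008, 0, 0], [-1, 0, 0, 0.007, 0.0008, 0, 0], [-1, 0, 0, 0.007, 0.0008, 0, 0]],
])

```text
time: 12.35
eef_pos: [0.5058, 0.2035, 0.0714]
ee_rot: [2.232, 2.21, 0.0]
contact_force: [-3.7, -1.0, 4.7]
grip_width: 0.0125
grip_force: 79.5
```

```bash
python3 - <<'E'
from h import *
where();print(telemetry.get_state()["moment"])
E
```

```text
tongue in seat [-0.0798  0.0001 -0.0235] tooly [ 1.0e+00 -9.9e-03  1.0e-04] F [-3.7 -1.   4.7]
[-0.18091326  0.5101907  -0.0209206 ]
```

It's seated at the expected height with light contact. Now I'll release and retreat.

servo_tool([
  [[-0.5, 0, 0, 0.005, 0.0008, 0, 0], [-0.3, 0, 0, 0.004, 0, 0, 0], [-0.1, 0, 0, 0.003, 0, 0, 0], [0, 0, 0, 0, 0, 0, 0], [0, 0, 0, 0, 0, 0, 0], [0, 0, 0, 0, 0, 0, 0], [0, 0, 0, -0.03, 0, 0, 0], [0, 0, 0, -0.07, 0, 0, 0], [0, 0, 0, -0.12, 0, 0, 0], [0, 0, 0, -0.17, 0, 0, 0]],
])

```text
time: 13.35
eef_pos: [0.5061, 0.2035, 0.1236]
ee_rot: [2.232, 2.21, 0.001]
contact_force: [-0.2, 0.5, 0.4]
grip_width: 0.0428
grip_force: 0.0
```

servo_tool([
  [[0, 0, 0, -0.1, 0, 0, 0], [0, 0, 0, -0.2, 0, 0, 0], [0, -0.1, 0, -0.3, 0, 0, 0], [0, -0.2, 0, -0.4, 0, 0, 0], [0, -0.3, 0, -0.45, 0, 0, 0], [0, -0.4, 0, -0.45, 0, 0, 0], [0, -0.45, 0, -0.45, 0, 0, 0], [0, -0.45, 0, -0.45, 0, 0, 0], [0, -0.45, 0, -0.45, 0, 0, 0], [0, -0.45, 0, -0.45, 0, 0, 0]],
])

```text
time: 14.35
eef_pos: [0.5043, 0.0704, 0.2567]
ee_rot: [-2.229, -2.213, 0.001]
contact_force: [0.4, 0.9, 0.8]
grip_width: 0.0427
grip_force: 0.0
```

```bash
python3 - <<'E'
from h import *
print(telemetry.get_state()["eef_pos"])
f=grab_frame("side");t=grab_frame("wrist");s=telemetry.get_state()
K,P=pose("wrist",s)
rz=R.from_rotvec([0,0,PA])
for z,c in((-.012,[(-.06,-.045),(.06,-.045),(.06,.045),(-.06,.045)]),(.026,[(-.007,-.035),(.007,-.035),(.007,.035),(-.007,.035)])):
    p=proj(K,P,[PO+rz.apply([*v,z]) for v in c]);cv2.polylines(t,[p.round().astype(int)],1,(0,255,0),1)
a=cv2.resize(f[150:270,240:400],(400,300));b=cv2.resize(t,(400,300))
cv2.imwrite("pics/e.png",np.hstack([a,b]))
E
```

```text
[0.50430636 0.07038406 0.25671468]
```

View pics/e.png

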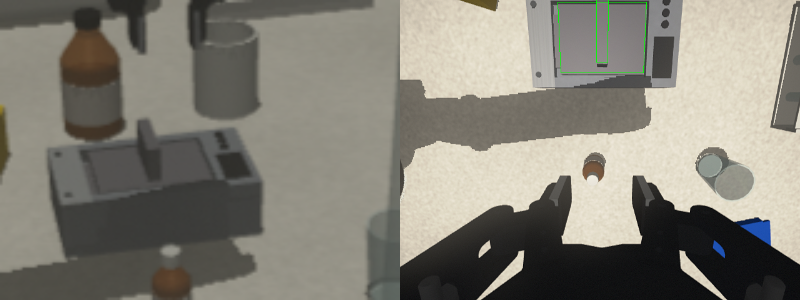

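The side view (left) shows the cover level and flush in the recess at about (150,165). In the wrist view (right) the seat outline lies on the cover at about (602,38). The gripper is clear of everything.

```bash
python3 -c "
from plant import *
print(hand_in())"
```

```text
the job is handed in; nothing more can be done
None
```

The cover is back on the dosing pump: I hooked its tongue under the lip while tilted, lowered it until level on the ledges and let go. The final pictures show it flush in the recess, and I handed the job in at about 14.5 s, but no verdict was returned.

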